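# Rock test of a window sash with a straightedge

### The job

Pick out the aluminium straightedge from the bars on the bench and lay it (do not drop it) centrally across the face of the white sash, square over the raised middle bar and reaching over both stiles, and let go. Then press its end over the hinged stile down until that end meets the stile, and after that press the other end down onto its stile, to feel it rock. Leave the straightedge lying across the sash, and do not disturb the other two bars.

Things in the scene. Friction and masses are not known exactly. Their poses are not given: they have to be found in the camera images.
- straightedge: Loose bare aluminium box-section straightedge, 320 mm long, 30 x 30 mm square section, black plugs in its ends and fine black graduations along one side of its top; about 0.25 kg. Lies roughly along the robot's forward direction, in any of three places beside two other bars. Origin at its very middle (15 mm above its underside), x along its length, z up. Either way round is right.
- end_a (a point): Point on the long centre line of the straightedge, halfway up its section, 125 mm from its middle towards its +x end (35 mm in from the end face), 15 mm under the top face; press the top face above this point. Same axes as the straightedge.
- end_b (a point): Point on the long centre line of the straightedge, halfway up its section, 125 mm from its middle towards its -x end (35 mm in from the end face), 15 mm under the top face; press the top face above this point. Same axes as the straightedge.
- sash: White four-pane window sash lying face up, fixed to the bench: 260 mm (x) by 280 mm (y), 36 mm thick. Origin at the centre of its underside, z up. Two 40 mm wide stiles run along x, centred at y = +-120 mm, tops 36 mm above the bench. The stile at +y (roughly the robot's left) is the hinged one: two steel hinge knuckles on its outer side, below the face. Cross bar along y at x = 0 is flush with the face.
- sash_mid (a point): Centre of the top of the sash's middle glazing bar: 22 mm wide, round-topped, along sash x, 6 mm proud (42 mm above the bench). A straightedge laid here along sash y tips freely about 2.5 degrees either way until it meets a stile's outer edge; at its pressing points the low end's top is then about 67 mm above the bench, the high end's about 77 mm. Axes as the sash.
- glazing_bar: Bystander: loose white stepped glazing bar, 340 mm long, 24 mm wide, 20 mm high, lying on the bench. Origin at the centre of its underside, x along its length.
- batten: Bystander: loose flat pine batten, 300 mm long, 36 mm wide, 18 mm high, lying on the bench. Origin at the centre of its underside, x along its length.

How it is judged:
On the way, in this order (a step that is already met when the one before it is completed fails the run):
1. the straightedge lies across the sash, centred on the middle bar, released and at rest (horizontal distance between straightedge and sash below 0.035 m and angle between the x axis of straightedge and the y axis of sash, either way round below 0.2 rad and z of straightedge in the frame of sash between 0.05 and 0.063 m and contact force between the fingers and straightedge below 0.1 N and linear speed of straightedge below 0.03 m/s and angular speed of straightedge below 0.15 rad/s), for 0.2 s.
2. the fingers press the end over the hinged stile down onto that stile (contact force between the fingers and straightedge above 2 N and horizontal distance between straightedge and sash below 0.035 m and angle between the x axis of straightedge and the y axis of sash, either way round below 0.2 rad and ((y of end_a in the frame of sash above 0.06 m and z of end_a in the frame of sash below 0.0555 m and horizontal distance between the grasp point and end_a below 0.06 m) or (y of end_b in the frame of sash above 0.06 m and z of end_b in the frame of sash below 0.0555 m and horizontal distance between the grasp point and end_b below 0.06 m))), for 0.1 s.
3. the fingers press the other end down onto the other stile (contact force between the fingers and straightedge above 2 N and horizontal distance between straightedge and sash below 0.035 m and angle between the x axis of straightedge and the y axis of sash, either way round below 0.2 rad and ((y of end_a in the frame of sash below -0.06 m and z of end_a in the frame of sash below 0.0555 m and horizontal distance between the grasp point and end_a below 0.06 m) or (y of end_b in the frame of sash below -0.06 m and z of end_b in the frame of sash below 0.0555 m and horizontal distance between the grasp point and end_b below 0.06 m))), for 0.1 s.
At the end, for the whole second after the job is handed in: The straightedge lies at rest and released on the face of the sash, its middle within 35 mm (seen from above) of the sash's centre, its length within 0.2 rad of the sash's y, after its hinge-side end and then its other end were pressed down onto the stiles (all of step 1); the robot touches nothing.
It fails at once if the straightedge is dropped (falls free faster than 0.6 m/s) (contact force between the fingers and straightedge below 0.1 N and linear speed of straightedge above 0.6 m/s).
It fails at once if one of the other two bars is moved more than 30 mm (distance of any of glazing_bar, batten from where it was at the start of the episode above 0.03 m).
It also fails if it takes over 54 s, if anything falls off the work surface, if the arm or the gripper's body presses on something with over 40 N, if the wrist force passes 120 N, or if a joint passes its speed limit or range.

### The arm

A 6-joint arm with a two-finger parallel gripper is mounted at the origin on the work surface. World frame = base frame: x ahead of the robot, y to its left, z up, the work surface at z = 0. Lengths are in m, angles in rad, forces in N, time in s.
With the tool pointing down it reaches from about 0.35 to 0.775 m from the base axis. Payload 7.3 kg.
Tool frame: the origin (TCP) lies on the mounting face of the last link; the fingertips stand 178 mm ahead of it and the grasp point (between the pads) lies 159 mm ahead of it (robot.tcp_to_tips is the distance from the TCP to the fingertips, in m); z points along the fingers, y is the direction in which the jaws open and shut (so a half turn about z gives the same grasp; the last joint's range is limited). The gripper opens to 92 mm and grips with 3 to 60 N. Pads are 19 mm wide; open, the fingers measure 130 mm over their backs; the gripper's body (75 mm by 190 mm) begins 47 mm behind the grasp point.
Start: joints at [1.151, 0.342, 1.524, -0, 1.275, -0.146], TCP at [0.142, 0.505, 0.405] pointing down, gripper open.
Joint ranges: [-2.53, 2.53], [-0.77, 2.02], [0.04, 2.7], [-1, 4.14], [0.28, 2.66], [-3.11, 3.11]. Speed limits (rad/s): [2.57, 2.57, 3.14, 3.14, 3.14, 3.14].

### API

Orientations are given as [roll, pitch, yaw] about the fixed x, y, z axes, in that order (R = Rz(yaw) Ry(pitch) Rx(roll)).
In Python, from cell import robot, viewer gives the robot as it stands.
- The arm moves only by the shell command python3 -m creep 'ROWS' [OPENING] [FORCE]. ROWS is JSON, a list that holds one entry, the list of rows, each a list of 6 numbers: the shift along the world's x, y, z in mm, then the turn, a rotation vector about the world's x, y, z in degrees. A call has 1 to 5 rows; each row shifts and turns the pose as measured when the row begins; what a row does not reach is not made up. A row lasts 1/12 s, in which the tool goes at most 41.7 mm and 7.16 degrees, less where a joint would pass 70% of its speed; a pose out of reach is approached as far as the arm can. A call with a gripper value outside its range is refused whole. OPENING is the closure, from -1 (fully open) to 1 (shut), set as the call begins (- or left out, the last holds). The fingers move at their own pace and stop on an object; FORCE is the grip in N (left out, the last holds). Time passes only in rows, so rows that do not move let the fingers close. It gives the time, the measured TCP pose, the force and the opening at its end, in the units of the state.
- robot.observe(): the state, without advancing time (a new reading comes with each control period).
- viewer.read_camera(name): name is "scene" or "top"; returns the picture (480x640x3 uint8, blue, green, red); there is no depth.
- viewer.camera_model(name): a dict with "fx", "fy", "cx", "cy" (pixels), "k1" (the pictures are not rectified: a ray, as slopes to the right and down, at radius r is drawn at 1 + k1 r^2 times it, then the intrinsics apply), "pose" (4x4, takes a point from camera to world coordinates). Camera axes: x right, y up, looking along -z (the intrinsics and any distortion apply to the point x, -y, -z); pixel columns grow to the right and rows downward; lengths in m; the calibration is good to about 2 mm. A picture is of the moment at which its call begins. camera_model takes no time and is no camera call.
- robot.hand_in(): hands the job in, once; it reports no verdict.
The state is a dict: "time": time; "qpos": joint angles; "qvel": joint speeds; "joint_efforts": joint torques, N m; "tool_pos": TCP position; "tool_rot": TCP orientation; "contact_force": force on the tool from outside, world axes, zero at the start; "torque": the same for the moment, N m; "opening": finger opening in m.
Only numpy, scipy, OpenCV 4.12 (cv2) and the standard library are available. Lean on these libraries where they do the work, as an engineer would, in place of code of your own. Each camera call takes 0.05 s, during which the arm holds its last target. There are 200 camera calls.

## Working session

There is one attempt and no reset: what is moved stays moved. The work goes in short steps, Python scripts to look and compute and a shell command to move; the robot and the scene stay as the last step left them, time stands still between calls to the robot, and variables do not carry over. Pictures are saved under pics/ and viewed, about 8 in all and at most 12, crops included, and the job is handed in when it is done.

```bash
ls; mkdir -p pics
cat > h.py <<'E'
import numpy as np, cv2
from cell import robot, viewer
def snap(cam,name,crop=None,scale=1):
    im=viewer.read_camera(cam); cv2.imwrite(f'pics/{name}_full.png',im)
    if crop: x0,y0,x1,y1=crop; im=im[y0:y1,x0:x1]
    if scale!=1: im=cv2.resize(im,None,fx=scale,fy=scale,interpolation=cv2.INTER_CUBIC)
    cv2.imwrite(f'pics/{name}.png',im)
def p2w(cam,uv,z):
    m=viewer.camera_model(cam); P=np.array(m['pose'])
    d=np.array([(uv[0]-m['cx'])/m['fx'],(uv[1]-m['cy'])/m['fy']]); s=d.copy()
    for _ in range(20): s=d/(1+m['k1']*(s@s))
    r=P[:3,:3]@np.array([s[0],-s[1],-1]); o=P[:3,3]
    return o+r*(z-o[2])/r[2]
def w2p(cam,p):
    m=viewer.camera_model(cam); P=np.array(m['pose'])
    c=P[:3,:3].T@(np.array(p)-P[:3,3]); s=np.array([c[0],-c[1]])/-c[2]
    s=s*(1+m['k1']*(s@s)); return np.array([m['fx']*s[0]+m['cx'],m['fy']*s[1]+m['cy']])
E
python3 - <<'E'
from h import *
snap('top','t0'); snap('scene','s0'); print(robot.observe())
for c in('top','scene'): print(viewer.camera_model(c))
E
```

```text
pics
{'time': 0.1, 'qpos': array([ 1.15101624e+00,  3.42634238e-01,  1.52490881e+00, -1.57127895e-05,
        1.27540834e+00, -1.46009601e-01]), 'qvel': array([-0.00051983, -0.00162355, -0.00202901,  0.00032112,  0.00011184,
       -0.00194115]), 'joint_efforts': array([ 5.60263543e-04, -4.32004809e+01, -2.44693512e+01,  7.18344119e-02,
        5.26060991e-02, -1.64711628e-05]), 'tool_pos': array([0.14187633, 0.50534032, 0.40412849]), 'tool_rot': array([-3.14024619e+00, -1.82817797e-04,  2.86782663e+00]), 'contact_force': array([ 0.02431084, -0.59507559, -0.84401583]), 'torque': array([ 0.02637771,  0.0100582 , -0.01322861]), 'opening': 0.09176978993184667}
{'fx': 482.750786087566, 'fy': 482.750786087566, 'cx': 323.5006133736041, 'cy': 236.8394343985793, 'k1': 0.023851795794220115, 'pose': array([[ 0.01348631,  0.98751209, -0.15696497,  0.39387026],
       [-0.99989207,  0.01423378,  0.00363889, -0.11450295],
       [ 0.00582765,  0.15689895,  0.98759747,  0.81354917],
       [ 0.        ,  0.        ,  0.        ,  1.        ]])}
{'fx': 590.7291369171588, 'fy': 590.7291369171588, 'cx': 322.55925371305364, 'cy': 228.93186665984294, 'k1': 0.06369291584494642, 'pose': array([[ 0.29619209, -0.55014605,  0.78077498,  1.29134017],
       [ 0.95483343,  0.15023724, -0.25636283, -0.36640815],
       [ 0.02373552,  0.82144269,  0.56979692,  0.62278641],
       [ 0.        ,  0.        ,  0.        ,  1.        ]])}
```

View pics/t0.png

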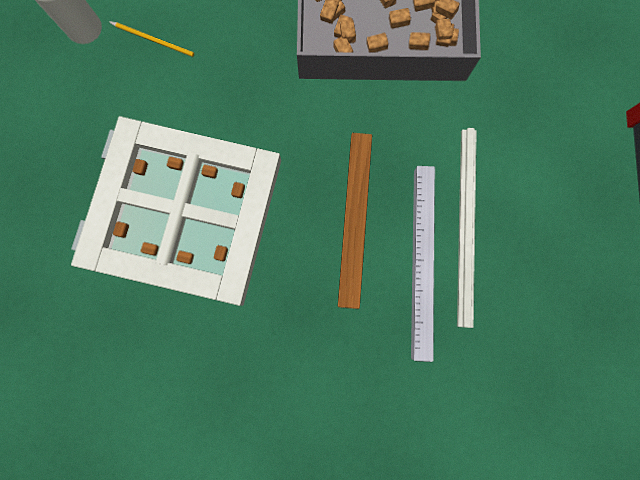

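View pics/s0.png

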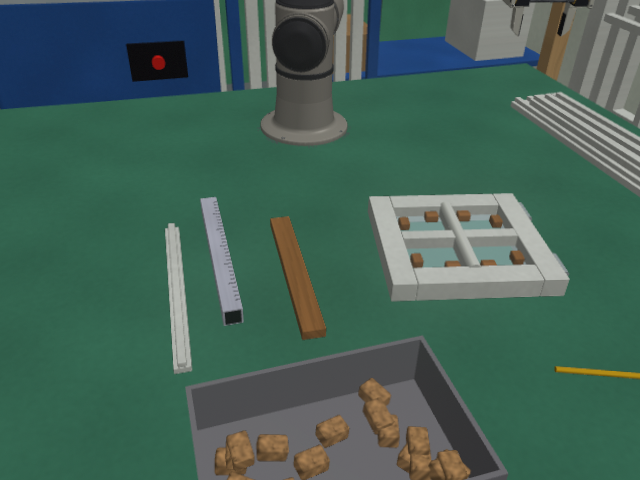

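The straightedge is the grey graduated bar (top view corners ≈(416,166),(435,167),(433,361),(413,360)). The batten is to its left and the glazing bar to its right. Sash corners are ≈(120,117),(279,153),(240,305),(72,266), with the hinges on the left.

Run:
```python
from h import *
np.set_printoptions(precision=4,suppress=True)
def rep(n,c,z):
    w=np.array([p2w('top',p,z) for p in c]); print(n,'centre',w.mean(0)[:2])
    for i in range(4): d=w[(i+1)%4]-w[i]; print('  ',w[i][:2],'edge',np.linalg.norm(d),np.degrees(np.arctan2(d[1],d[0])))
rep('se',[(416,166),(435,166),(433,361),(413,360)],.03)
rep('sash',[(120,117),(279,153),(240,305),(72,266)],.036)
rep('batten',[(353,133),(371,134),(359,307),(339,307)],.018)
rep('gb',[(462,129),(475,129),(473,327),(458,326)],.02)
for e in((194,154),(163,264)): print(p2w('top',e,.042))
# scene check of straightedge end top corners
for e in((223,313),(241,307),(202,199),(215,198)): print('scene se',p2w('scene',e,.03))
for e in((371,199),(393,293),(558,287)): print('scene sash',p2w('scene',e,.036))
```

```text
se centre [ 0.4824 -0.2821]
   [ 0.6413 -0.2714] edge 0.03193249297539796 -89.21009399527838
   [ 0.6417 -0.3033] edge 0.31923305692874404 178.09998788693275
   [ 0.3227 -0.2927] edge 0.03150063485502974 88.09692133653867
   [ 0.3237 -0.2612] edge 0.31773300486959966 -1.8284812635741081
sash centre [0.5614 0.1214]
   [0.7168 0.228 ] edge 0.2751442109150354 -102.2246081462816
   [ 0.6585 -0.0409] edge 0.2587392720107755 167.73171820576368
   [0.4057 0.014 ] edge 0.27667978446432623 77.74901549134809
   [0.4644 0.2844] edge 0.2586176310388488 -12.608499348614632
batten centre [ 0.5535 -0.171 ]
   [ 0.7025 -0.1659] edge 0.031102681927371326 -92.47431644008829
   [ 0.7012 -0.197 ] edge 0.29655122143313273 176.11388827094365
   [ 0.4053 -0.1769] edge 0.0326174516129925 90.79789183796774
   [ 0.4049 -0.1443] edge 0.29845181914939495 -4.157812742838668
gb centre [ 0.5442 -0.3567]
   [ 0.7116 -0.3535] edge 0.02234099959468168 -89.28501469132321
   [ 0.7118 -0.3759] edge 0.3360881714254915 177.42495950572484
   [ 0.3761 -0.3608] edge 0.024140830927580095 87.14311037290709
   [ 0.3773 -0.3366] edge 0.334692301120159 -2.889407669799483
[0.6524 0.0991 0.042 ]
[0.4689 0.1383 0.042 ]
scene se [ 0.6452 -0.3023  0.03  ]
scene se [ 0.6397 -0.275   0.03  ]
scene se [ 0.3252 -0.289   0.03  ]
scene se [ 0.3279 -0.2651  0.03  ]
scene sash [0.4168 0.0152 0.036 ]
scene sash [ 0.6777 -0.0499  0.036 ]
scene sash [0.732  0.2002 0.036 ]
```

```bash
python3 -m creep '[[[27,-27,0,0,0,5],[27,-27,0,0,0,5],[27,-27,0,0,0,4],[27,-27,0,0,0,0],[27,-27,0,0,0,0]]]' -0.2 20
python3 -m creep '[[[27,-27,0,0,0,0],[27,-27,0,0,0,0],[27,-27,0,0,0,0],[27,-27,0,0,0,0],[27,-27,0,0,0,0]]]'
```

```text
time: 0.52
tool_pos: [0.2754, 0.3691, 0.4017]
tool_rot: [-3.139, -0.004, 3.136]
contact_force: [0.1, -0.1, 0.6]
opening: 0.0631
time: 0.93
tool_pos: [0.4146, 0.2259, 0.4008]
tool_rot: [-3.138, -0.006, 3.138]
contact_force: [1.8, 0.1, 0.6]
opening: 0.0552
```

```bash
python3 -m creep '[[[5,-39,0,0,0,-1.7],[5,-39,0,0,0,0],[5,-39,0,0,0,0],[5,-39,0,0,0,0],[5,-39,0,0,0,0]]]'
python3 -m creep '[[[5,-39,0,0,0,0],[5,-39,0,0,0,0],[5,-39,0,0,0,0],[5,-39,0,0,0,0],[5,-39,0,0,0,0]]]'
python3 -m creep '[[[5,-39,-10,0,0,0],[5,-39,-20,0,0,0],[5,-30,-30,0,0,0],[0,0,-30,0,0,0],[0,0,0,0,0,0]]]'
```

```text
time: 1.35
tool_pos: [0.4433, 0.0222, 0.399]
tool_rot: [-3.139, -0.007, 3.107]
contact_force: [0.2, 0.2, 0.2]
opening: 0.0553
time: 1.77
tool_pos: [0.4666, -0.183, 0.3981]
tool_rot: [-3.14, -0.009, 3.106]
contact_force: [0.5, 1.3, 0.2]
opening: 0.0551
time: 2.18
tool_pos: [0.4794, -0.2987, 0.308]
tool_rot: [-3.136, -0.005, 3.097]
contact_force: [-1.0, 0.3, -0.6]
opening: 0.0549
```

```bash
python3 -m creep '[[[4,17,-20,-0.3,0.3,0.6],[0,0,-28,0,0,0],[0,0,0,0,0,0]]]'
python3 - <<'E'
from h import *
snap('scene','s1',(120,140,360,400),2)
snap('top','t1',(330,110,510,380),2)
o=robot.observe(); print(o['tool_pos'],o['tool_rot'])
E
```

```text
time: 2.43
tool_pos: [0.4834, -0.2819, 0.26]
tool_rot: [-3.131, -0.011, 3.106]
contact_force: [-1.4, 0.7, -0.5]
opening: 0.0551
[ 0.48463379 -0.28270152  0.2642122 ] [-3.12665095 -0.00500337  3.1062215 ]
```

View pics/s1.png

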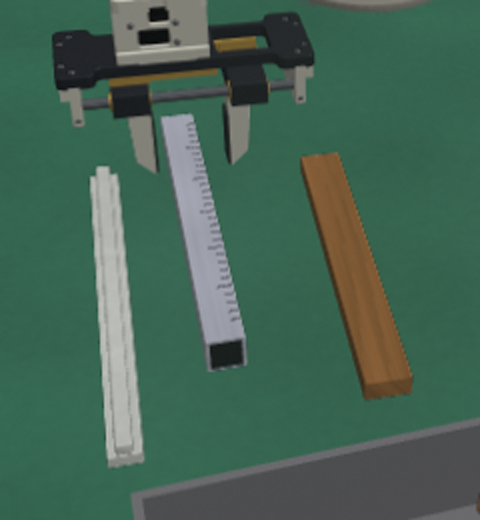

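The fingers straddle the bar. The tips are at full-image px ≈(197,224) and (237,221). I'll check these against the commanded pose, and check the reading noise.

Run:
```python
from h import *
np.set_printoptions(precision=4,suppress=True)
print(p2w('scene',(217,222.5),.085), w2p('scene',[.4835,-.2822,.085]))
for i in range(4):
    viewer.read_camera('top'); o=robot.observe(); print(o['tool_pos'],o['tool_rot'],o['qpos'],o['qvel'])
```

```text
[ 0.4924 -0.2829  0.085 ] [216.5901 219.4728]
[ 0.4849 -0.2831  0.2652] [-3.1251 -0.0029  3.1061] [-0.6612  0.5513  1.6061 -0.0182  0.9769 -2.1863] [-0.0027 -0.0146 -0.0128 -0.0007 -0.0102 -0.0021]
[ 0.4849 -0.2833  0.2655] [-3.1243 -0.0019  3.1059] [-0.6614  0.5508  1.6059 -0.0183  0.9764 -2.1863] [-0.004  -0.0055 -0.0014 -0.0009 -0.0081  0.0008]
[ 0.4849 -0.2834  0.2655] [-3.1241 -0.0016  3.1057] [-0.6616  0.5507  1.606  -0.0183  0.976  -2.1863] [-0.0036  0.001   0.0063  0.0005 -0.0093 -0.0001]
[ 0.4847 -0.2835  0.2653] [-3.1242 -0.0018  3.1055] [-0.6618  0.5509  1.6065 -0.0183  0.9756 -2.1863] [-0.0015  0.0068  0.0071 -0.0001 -0.0062  0.0008]
```

View pics/t1.png

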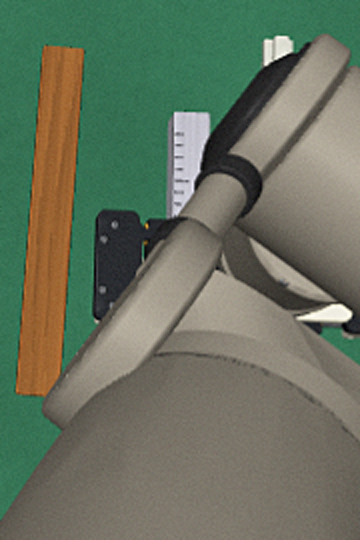

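The pose is accurate once the lag settles. I'll take out the 1° tilt, descend to tips ≈7 mm above the bench, and grip.

```bash
python3 -m creep '[[[-1,1,-25,-1,0,0],[0,0,-25,0,0,0],[0,0,-15,0,0,0],[0,0,0,0,0,0],[0,0,0,0,0,0]]]'
python3 -m creep '[[[0,0,0,0,0,0],[0,0,0,0,0,0]]]'
```

```text
time: 3.15
tool_pos: [0.4856, -0.284, 0.2067]
tool_rot: [-3.097, 0.011, 3.105]
contact_force: [1.0, -0.3, -0.4]
opening: 0.0552
time: 3.32
tool_pos: [0.4862, -0.2845, 0.2093]
tool_rot: [-3.095, 0.014, 3.105]
contact_force: [-0.4, 0.3, -0.1]
opening: 0.055
```

```bash
python3 -m creep '[[[0,0,0,-2,0,0],[0,0,0,0,0,0],[0,0,0,0,0,0]]]'
```

```text
time: 3.57
tool_pos: [0.487, -0.2853, 0.213]
tool_rot: [-3.056, 0.02, 3.106]
contact_force: [-0.2, -0.6, 0.1]
opening: 0.0548
```

My sign error: with yaw ≈ π, world-x rotation is opposite to roll. I'll correct it and let a helper compute the remaining error.

```bash
cat >> h.py <<'E'
from scipy.spatial.transform import Rotation as Ro
def err(pos,yaw_deg):
    o=robot.observe(); R=Ro.from_euler('xyz',o['tool_rot'])
    T=Ro.from_euler('xyz',[180,0,yaw_deg],degrees=True)
    print('shift mm',np.round((np.array(pos)-o['tool_pos'])*1000,1),'turn deg',np.round(np.degrees((T*R.inv()).as_rotvec()),2),'F',np.round(o['contact_force'],1),'open',round(o['opening'],4),'t',round(o['time'],2))
E
python3 -c "
from h import *
err([.483,-.282,.185],178.1)"
```

```text
shift mm [ -4.    3.3 -28. ] turn deg [4.92 0.98 0.2 ] F [-0.2 -0.6  0.1] open 0.0548 t 3.57
```

```bash
python3 -m creep '[[[-4,3,0,4.9,1,0.2],[0,0,0,0,0,0],[0,0,0,0,0,0],[0,0,0,0,0,0]]]'
python3 -c "
from h import *
err([.483,-.282,.185],178.1)"
```

```text
time: 3.9
tool_pos: [0.4837, -0.2827, 0.2154]
tool_rot: [-3.14, 0.004, 3.108]
contact_force: [-0.3, -0.4, -0.4]
opening: 0.0551
shift mm [ -0.7   0.7 -30.4] turn deg [ 0.08  0.2  -0.  ] F [-0.3 -0.4 -0.4] open 0.0551 t 3.9
```

```bash
python3 -m creep '[[[-1,1,-20,0,0,0],[0,0,-11,0,0,0],[0,0,0,0,0,0]]]'
python3 -c "
from h import *
err([.483,-.282,.185],178.1)"
```

```text
time: 4.15
tool_pos: [0.4834, -0.2824, 0.1848]
tool_rot: [-3.134, 0.008, 3.108]
contact_force: [-0.7, -0.2, -0.1]
opening: 0.0549
shift mm [-0.4  0.4  0.2] turn deg [0.44 0.42 0.  ] F [-0.7 -0.2 -0.1] open 0.0549 t 4.15
```

```bash
python3 -m creep '[[[0,0,-1,0.4,0.4,0],[0,0,0,0,0,0],[0,0,0,0,0,0],[0,0,0,0,0,0],[0,0,0,0,0,0]]]' 1 25
python3 -m creep '[[[0,0,0,0,0,0],[0,0,0,0,0,0],[0,0,0,0,0,0]]]'
python3 -c "
from h import *
err([.483,-.282,.185],178.1)"
```

```text
time: 4.57
tool_pos: [0.484, -0.2826, 0.1845]
tool_rot: [-3.14, -0.0, 3.109]
contact_force: [0.6, -0.1, -3.1]
opening: 0.03
time: 4.82
tool_pos: [0.4838, -0.2824, 0.1844]
tool_rot: [-3.141, -0.001, 3.109]
contact_force: [-0.6, -0.6, -2.1]
opening: 0.0293
shift mm [-0.8  0.4  0.6] turn deg [ 0.06 -0.04 -0.01] F [-0.6 -0.6 -2.1] open 0.0293 t 4.82
```

```bash
python3 -m creep '[[[0,0,10,0,0,0],[0,0,25,0,0,0],[0,0,30,0,0,0],[0,0,30,0,0,0],[0,0,30,0,0,0]]]'
python3 -m creep '[[[0,0,20,0,0,0],[0,0,0,0,0,-5],[0,0,0,0,0,-5],[0,0,0,0,0,-6],[0,0,0,0,0,-6]]]'
python3 -m creep '[[[4,20,0,0,0,-6],[4,20,0,0,0,-6],[4,20,0,0,0,-6],[4,20,0,0,0,-6],[4,20,0,0,0,-6]]]'
python3 -m creep '[[[4,20,0,0,0,-6],[4,20,0,0,0,-6],[4,20,0,0,0,-6],[4,20,0,0,0,-6],[4,20,0,0,0,-6]]]'
python3 -c "
from h import *
err([.561,.120,.30],77.7)"
```

```text
time: 5.23
tool_pos: [0.4809, -0.2802, 0.3082]
tool_rot: [3.132, -0.016, 3.109]
contact_force: [1.1, -0.3, -3.6]
opening: 0.0299
time: 5.65
tool_pos: [0.4809, -0.28, 0.3425]
tool_rot: [3.14, -0.0, 2.712]
contact_force: [1.2, 0.1, -3.2]
opening: 0.0298
time: 6.07
tool_pos: [0.4993, -0.1798, 0.3463]
tool_rot: [3.141, 0.003, 2.154]
contact_force: [-0.1, -0.5, -2.4]
opening: 0.0299
time: 6.48
tool_pos: [0.5181, -0.0742, 0.3498]
tool_rot: [3.141, 0.004, 1.603]
contact_force: [-0.6, 0.4, -2.7]
opening: 0.03
shift mm [ 42.9 194.2 -49.8] turn deg [  0.21   0.03 -14.14] F [-0.6  0.4 -2.7] open 0.03 t 6.48
```

```bash
python3 -m creep '[[[6,28,0,0,0,-5],[6,28,0,0,0,-5],[6,28,0,0,0,-3],[6,28,0,0,0,0],[6,28,0,0,0,0]]]'
python3 -m creep '[[[6,25,-5,0,0,0],[3,12,-10,0,0,0],[0,0,-10,0,0,0],[0,0,-10,0,0,0],[0,0,0,0,0,0]]]'
python3 - <<'E'
from h import *
err([.561,.120,.29],77.7)
snap('scene','s2',(320,100,600,340),2.5)
err([.561,.120,.29],77.7)
E
```

```text
time: 6.9
tool_pos: [0.5469, 0.0713, 0.3535]
tool_rot: [3.14, 0.004, 1.355]
contact_force: [0.1, -1.1, -3.2]
opening: 0.0299
time: 7.32
tool_pos: [0.5549, 0.1149, 0.3185]
tool_rot: [3.138, 0.003, 1.361]
contact_force: [-1.1, -0.7, -3.7]
opening: 0.0299
shift mm [  6.1   5.1 -28.5] turn deg [ 0.22  0.15 -0.31] F [-1.1 -0.7 -3.7] open 0.0299 t 7.32
shift mm [  5.9   5.4 -29.3] turn deg [ 0.22  0.19 -0.28] F [-0.1  0.4 -2.3] open 0.0298 t 7.37
```

View pics/s2.png

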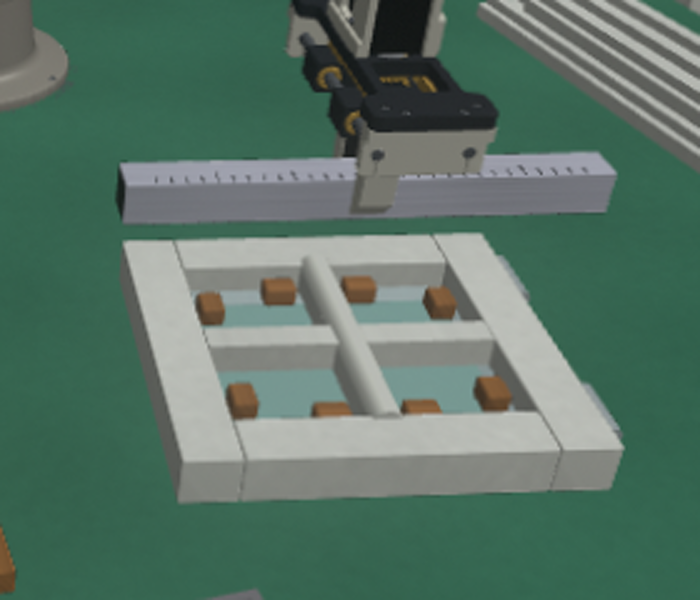

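The bar is level above the sash. Bar near-face bottom corners in the crop are (120,222) and (608,212). Sash top corners are (124,240),(483,234),(621,449),(180,463).

Run:
```python
from h import *
np.set_printoptions(precision=4,suppress=True)
f=lambda p:(320+p[0]/2.5,100+p[1]/2.5)
a=p2w('scene',f((120,222)),.134);b=p2w('scene',f((608,212)),.134);d=b-a
n=np.array([d[1],-d[0],0])/np.linalg.norm(d)
print('bar',a,b,np.linalg.norm(d),np.degrees(np.arctan2(d[1],d[0])),'centre',(a+b)/2-.015*n)
c=np.array([p2w('scene',f(p),.036) for p in((124,240),(483,234),(621,449),(180,463))]);print(c,'centre',c.mean(0))
for i in range(4): e=c[(i+1)%4]-c[i]; print(np.linalg.norm(e),np.degrees(np.arctan2(e[1],e[0])))
```

```text
bar [ 0.5323 -0.042   0.134 ] [0.6044 0.2719 0.134 ] 0.32204303433266396 77.07960557465469 centre [0.5537 0.1183 0.134 ]
[[ 0.4059  0.0165  0.036 ]
 [ 0.4701  0.2866  0.036 ]
 [ 0.7208  0.2268  0.036 ]
 [ 0.6604 -0.0443  0.036 ]] centre [0.5643 0.1214 0.036 ]
0.2776557481079183 76.64020305033566
0.25779143109618746 -13.427442591415115
0.27772442610783865 -102.56999969929599
0.26161966954297877 166.56428499022167
```

```bash
python3 -m creep '[[[9,3,-15,0.2,0.2,-0.2],[0,0,-20,0,0,0],[0,0,-20,0,0,0],[0,0,-20,0,0,0],[0,0,0,0,0,0]]]'
python3 -c "
from h import *
err([.5645,.1185,.2264],77.5)"
```

```text
time: 7.78
tool_pos: [0.565, 0.1109, 0.2447]
tool_rot: [3.137, 0.0, 1.349]
contact_force: [-1.8, -0.9, -4.4]
opening: 0.0299
shift mm [ -0.5   7.6 -18.3] turn deg [0.09 0.26 0.18] F [-1.8 -0.9 -4.4] open 0.0299 t 7.78
```

```bash
python3 -m creep '[[[0,7,-6,0,0.2,0.2],[0,1,-5,0,0,0],[0,0,0,0,0,0],[0,0,0,0,0,0]]]'
python3 -c "
from h import *
err([.5645,.1185,.2264],77.5)"
```

```text
time: 8.12
tool_pos: [0.5662, 0.117, 0.2357]
tool_rot: [3.138, 0.001, 1.349]
contact_force: [-0.7, -0.0, -3.4]
opening: 0.0302
shift mm [-1.7  1.5 -9.3] turn deg [0.1  0.19 0.18] F [-0.7 -0.  -3.4] open 0.0302 t 8.12
```

```bash
python3 -m creep '[[[-1,1,-4,0,0,0],[0,0,-3,0,0,0],[0,0,-1,0,0,0],[0,0,0,0,0,0]]]'
python3 -c "
from h import *
err([.5645,.1185,.2264],77.5)"
python3 -m creep '[[[0,0,-2,0,0,0],[0,0,-1,0,0,0],[0,0,0,0,0,0]]]'
python3 -c "
from h import *
err([.5645,.1185,.2264],77.5)"
```

```text
time: 8.45
tool_pos: [0.5657, 0.1183, 0.2296]
tool_rot: [3.133, -0.0, 1.35]
contact_force: [0.9, 0.3, -1.9]
opening: 0.0301
shift mm [-1.2  0.2 -3.2] turn deg [0.08 0.46 0.15] F [ 0.9  0.3 -1.9] open 0.0301 t 8.45
time: 8.7
tool_pos: [0.5658, 0.1184, 0.2267]
tool_rot: [3.133, -0.001, 1.35]
contact_force: [0.6, 0.0, -3.5]
opening: 0.0301
shift mm [-1.3  0.1 -0.3] turn deg [0.08 0.51 0.14] F [ 0.6  0.  -3.5] open 0.0301 t 8.7
```

```bash
for i in 1 2; do python3 -m creep '[[[0,0,-1,0,0,0],[0,0,-0.5,0,0,0]]]'; done
```

```text
time: 8.87
tool_pos: [0.5658, 0.1184, 0.2264]
tool_rot: [3.132, -0.001, 1.35]
contact_force: [-3.5, 0.0, 1.7]
opening: 0.0295
time: 9.03
tool_pos: [0.5657, 0.1184, 0.2264]
tool_rot: [3.132, -0.001, 1.35]
contact_force: [-2.2, -0.5, 0.2]
opening: 0.0298
```

Contact with the middle bar is felt at the expected height (0.2264). Release.

```bash
python3 -m creep '[[[0,0,0,0,0,0],[0,0,0,0,0,0],[0,0,0,0,0,0],[0,0,0,0,0,0]]]' -0.6 25
python3 -m creep '[[[0,0,8,0,0,0],[0,0,20,0,0,0],[0,0,30,0,0,0],[0,0,30,0,0,0]]]'
python3 - <<'E'
from h import *
snap('scene','s3',(320,100,600,340),2.5)
err([.5645,.1185,.2264],77.5)
E
```

```text
time: 9.37
tool_pos: [0.5665, 0.1185, 0.2272]
tool_rot: [3.128, -0.002, 1.35]
contact_force: [-0.7, -0.2, -0.4]
opening: 0.0517
time: 9.7
tool_pos: [0.5647, 0.1182, 0.3122]
tool_rot: [3.141, 0.002, 1.35]
contact_force: [-0.1, -0.1, 1.0]
opening: 0.073
shift mm [ -1.6   0.1 -92.5] turn deg [0.08 0.59 0.14] F [3.3 0.4 4.1] open 0.0734 t 9.75
```

View pics/s3.png

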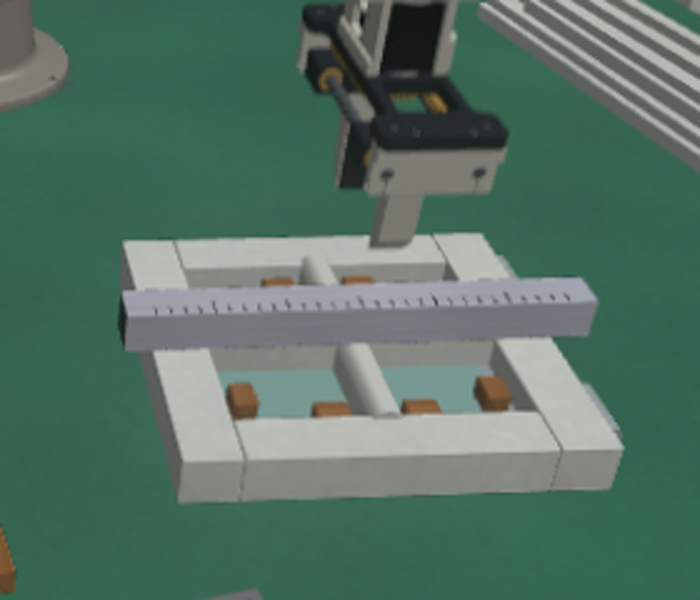

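The bar lies across the sash, with near-face bottom corners in the crop at (126,349) and (592,336).

Run:
```python
from h import *
np.set_printoptions(precision=4,suppress=True)
f=lambda p:(320+p[0]/2.5,100+p[1]/2.5)
for za,zb in((.042,.042),(.049,.035),(.035,.049)):
    a=p2w('scene',f((126,349)),za);b=p2w('scene',f((592,336)),zb);d=b-a
    n=np.array([d[1],-d[0],0])/np.linalg.norm(d); c=(a+b)/2-.015*n; u=d/np.linalg.norm(d)
    print(np.linalg.norm(d),np.degrees(np.arctan2(d[1],d[0])),'c',c[:2],'left',(c+.125*u)[:2],'right',(c-.125*u)[:2])
```

```text
0.3219708867709607 77.41626781549824 c [0.5674 0.1238] left [0.5946 0.2458] right [0.5401 0.0018]
0.3305601363637676 80.7569578275839 c [0.5676 0.1249] left [0.5877 0.2481] right [0.5476 0.0016]
0.3151393735637567 73.91159183203175 c [0.5672 0.1228] left [0.6018 0.2428] right [0.5326 0.0028]
```

```bash
python3 -m creep '[[[5,24,0,0,0,0],[6,24,0,0,0,0],[6,24,0,0,0,0],[5,24,0,0,0,0],[4,18,0,0,0,0]]]' 1 25
python3 -m creep '[[[0,0,-15,0,0,0],[0,0,-15,0,0,0],[0,0,0,0,0,0],[0,0,0,0,0,0],[0,0,0,0,0,0]]]'
python3 -c "
from h import *
err([.592,.239,.245],77.5)"
```

```text
time: 10.17
tool_pos: [0.5937, 0.2327, 0.3277]
tool_rot: [3.119, -0.005, 1.343]
contact_force: [-1.2, 0.2, 0.0]
opening: 0.0444
time: 10.58
tool_pos: [0.594, 0.238, 0.3]
tool_rot: [3.114, -0.009, 1.349]
contact_force: [0.4, -1.2, 0.8]
opening: 0.0112
shift mm [ -2.   1. -55.] turn deg [-0.14  1.68  0.22] F [ 0.4 -1.2  0.8] open 0.0112 t 10.58
```

```bash
python3 -m creep '[[[-1,0,-15,0,1.5,0],[0,0,-15,0,0,0],[0,0,0,0,0,0],[0,0,0,0,0,0]]]'
python3 -c "
from h import *
err([.592,.239,.245],77.5)"
```

```text
time: 10.92
tool_pos: [0.5935, 0.2369, 0.2709]
tool_rot: [3.139, -0.004, 1.347]
contact_force: [0.7, 0.8, -0.1]
opening: 0.0007
shift mm [ -1.5   2.1 -25.9] turn deg [-0.21  0.18  0.33] F [ 0.7  0.8 -0.1] open 0.0007 t 10.92
```

```bash
python3 -m creep '[[[-1,1,-8,0,0,0],[0,0,-5,0,0,0],[0,0,-3,0,0,0],[0,0,-3,0,0,0]]]'
python3 -m creep '[[[0,0,-3,0,0,0],[0,0,-2,0,0,0],[0,0,-2,0,0,0]]]'
python3 -c "
from h import *
err([.592,.239,.245],77.5)"
```

```text
time: 11.25
tool_pos: [0.593, 0.2375, 0.252]
tool_rot: [3.138, -0.005, 1.346]
contact_force: [0.5, -0.6, 0.3]
opening: 0.0005
time: 11.5
tool_pos: [0.5931, 0.2376, 0.245]
tool_rot: [3.137, -0.006, 1.346]
contact_force: [-5.3, -2.4, 20.1]
opening: 0.0004
shift mm [-1.1  1.4 -0. ] turn deg [-0.26  0.32  0.38] F [-5.3 -2.4 20.1] open 0.0004 t 11.5
```

20 N at tip height 67 mm means the end is on the stile. I'll hold it there, then lift off.

```bash
python3 -m creep '[[[0,0,-1,0,0,0],[0,0,-1,0,0,0]]]'
python3 -m creep '[[[0,0,-1,0,0,0],[0,0,-1,0,0,0]]]'
python3 -m creep '[[[0,0,10,0,0,0],[0,0,20,0,0,0],[0,0,20,0,0,0],[0,0,0,0,0,0]]]'
python3 - <<'E'
from h import *
snap('scene','s4',(320,100,600,340),2.5)
err([.540,.005,.29],77.5)
E
```

```text
time: 11.67
tool_pos: [0.593, 0.2375, 0.2453]
tool_rot: [3.136, -0.006, 1.346]
contact_force: [-3.7, -1.0, 5.7]
opening: 0.0002
time: 11.83
tool_pos: [0.5928, 0.2375, 0.2453]
tool_rot: [3.135, -0.006, 1.347]
contact_force: [-2.5, -1.0, 6.7]
opening: 0.0004
time: 12.17
tool_pos: [0.5925, 0.2376, 0.2981]
tool_rot: [3.136, -0.005, 1.347]
contact_force: [-0.1, 0.9, 0.1]
opening: 0.0001
shift mm [ -52.1 -232.4   -6.3] turn deg [-0.21  0.25  0.34] F [0.  0.7 0. ] open 0.0006 t 12.22
```

View pics/s4.png

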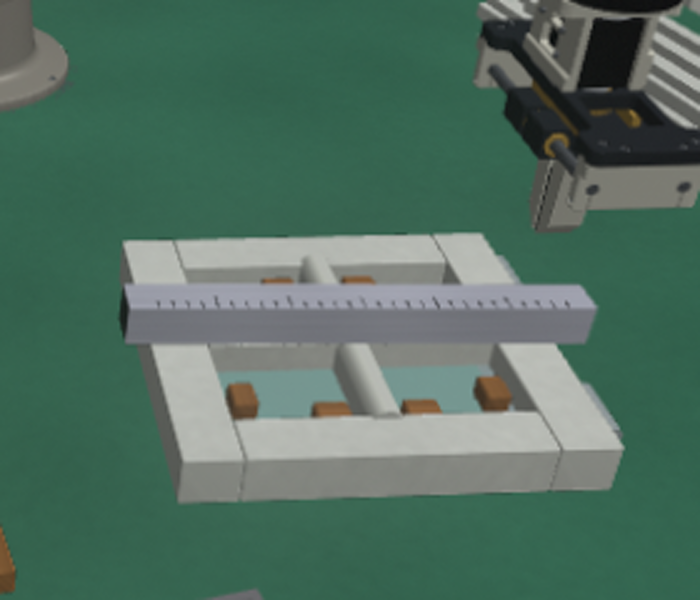

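The bar rocked: the non-hinge end rose (bottom corner 349→342) and the hinge end dropped (336→342). It did not slide. Now the other end.

```bash
python3 -m creep '[[[-8,-36,0,0,0,0],[-8,-36,0,0,0,0],[-8,-36,0,0,0,0],[-8,-36,0,0,0,0],[-8,-36,0,0,0,0]]]'
python3 -m creep '[[[-8,-36,0,0,0,0],[0,0,-10,0,0,0],[0,0,0,0,0,0],[0,0,0,0,0,0]]]'
python3 -c "
from h import *
err([.540,.005,.245],77.5)"
```

```text
time: 12.63
tool_pos: [0.5493, 0.0588, 0.2932]
tool_rot: [3.138, -0.007, 1.358]
contact_force: [0.6, 0.1, -0.1]
opening: 0.0003
time: 12.97
tool_pos: [0.5384, 0.014, 0.2807]
tool_rot: [-3.141, -0.005, 1.35]
contact_force: [0.1, 0.0, 0.5]
opening: 0.0002
shift mm [  1.6  -9.  -35.7] turn deg [-0.28  0.02  0.15] F [0.1 0.  0.5] open 0.0002 t 12.97
```

```bash
python3 -m creep '[[[1,-8,-8,0,0,0],[0,0,-7,0,0,0],[0,0,0,0,0,0]]]'
python3 -m creep '[[[0,0,-6,0,0,0],[0,0,-4,0,0,0],[0,0,-3,0,0,0]]]'
python3 -m creep '[[[0,0,-3,0,0,0],[0,0,-2,0,0,0],[0,0,-2,0,0,0]]]'
```

```text
time: 13.22
tool_pos: [0.5399, 0.0072, 0.2643]
tool_rot: [-3.141, -0.005, 1.353]
contact_force: [-0.2, -0.0, 0.4]
opening: -0.0001
time: 13.47
tool_pos: [0.5404, 0.0089, 0.2499]
tool_rot: [-3.141, -0.005, 1.356]
contact_force: [0.3, 0.1, -0.4]
opening: 0.0005
time: 13.72
tool_pos: [0.5405, 0.0096, 0.2451]
tool_rot: [3.141, -0.005, 1.358]
contact_force: [-11.0, -0.3, 30.1]
opening: 0.0005
```

```bash
python3 -m creep '[[[0,0,-1,0,0,0],[0,0,-1,0,0,0],[0,0,-1,0,0,0],[0,0,-1,0,0,0]]]'
python3 -m creep '[[[0,0,10,0,0,0],[0,0,25,0,0,0],[0,0,35,0,0,0],[0,0,35,0,0,0],[0,0,0,0,0,0]]]'
python3 - <<'E'
from h import *
snap('scene','s5',(320,100,600,340),2.5)
err([.540,.005,.245],77.5)
E
```

```text
time: 14.05
tool_pos: [0.5401, 0.0098, 0.2455]
tool_rot: [3.138, -0.004, 1.359]
contact_force: [-4.6, -0.3, 9.1]
opening: 0.0005
time: 14.47
tool_pos: [0.539, 0.0105, 0.355]
tool_rot: [3.142, -0.003, 1.36]
contact_force: [0.3, 0.4, 0.4]
opening: 0.0005
shift mm [   1.6   -5.5 -107.3] turn deg [-0.21 -0.15 -0.42] F [ 0.2 -0.4  0.4] open 0.0002 t 14.52
```

View pics/s5.png

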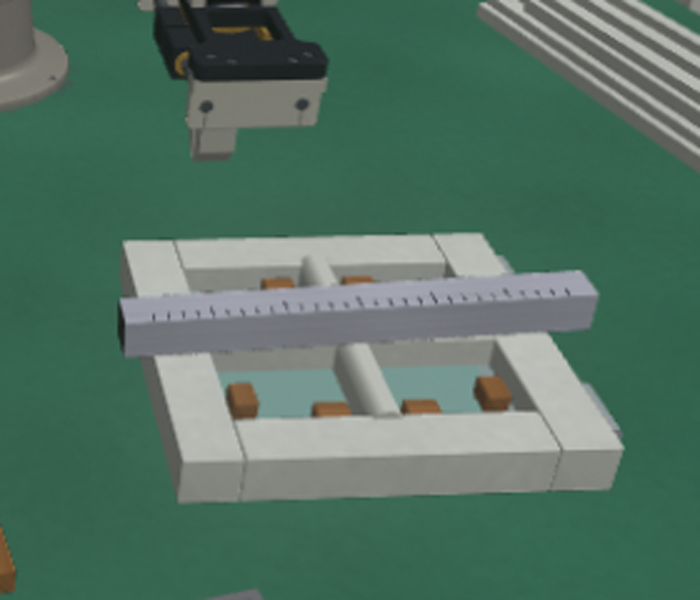

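The bar rocked the other way: bottom corners are now ≈(124,355) and (594,328). It is still centred and square, and the gripper is well clear of it. Handing in.

```bash
python3 -c "
from h import *
im=viewer.read_camera('scene'); a=cv2.imread('pics/s0.png')
d=np.abs(im[160:380,150:200].astype(int)-a[160:380,150:200]).mean(),np.abs(im[215:340,270:330].astype(int)-a[215:340,270:330]).mean()
print('bystander image change',d); err([.54,.01,.35],77.5); print(robot.hand_in())"
```

```text
bystander image change (np.float64(2.251181818181818), np.float64(1.7465333333333333))
shift mm [ 2.1 -0.6  0.1] turn deg [-0.24 -0.39 -0.42] F [-0.5  0.2 -1.1] open 0.0004 t 14.57
the job is handed in; nothing more can be done
None
```

I picked out the aluminium straightedge, laid it across the sash on the middle bar, let go, and pressed the hinge-side end and then the other end onto their stiles. The job is handed in at about 14.6 s; hand-in gives no verdict.

- **Placing:** I felt contact with the middle bar at the expected height before opening the jaws. From the scene camera after release, the bar's centre was about 5 mm from the sash's centre and its angle was within about 1° of square.
- **Hinge-side press:** the force peaked at about 20 N with the fingertips 67 mm above the bench. The hold was about 6 N, and the picture showed the bar tipped to that side.
- **Other-end press:** the force peaked at about 30 N at the same height. The hold was about 9 N, and the bar tipped back the other way.
- **Last checks:** the straightedge lies centred and tipped onto the non-hinge stile. The gripper is over 100 mm above it with no contact force. The other two bars' image areas are essentially unchanged from the start.

My tilt correction before the grasp went the wrong way at first, by up to about 5°. I put it right above the bar, before gripping. No check failed or disagreed at the end.

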